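# Find the unlocked cover panel and push it open

### The job

One of the four identical aluminium cover panels on the filter assembly fixture has been left unlocked: press on the end of one panel after another with the fingertips, without forcing the locked ones, until you find the one that rocks, then push its end down into the well until the panel stands fully open against its stop. Leave it open and draw the hand back, with nothing picked up and the filters, bottle, screwdriver and small parts left where they stand.

Things in the scene. Friction and masses are not known exactly. Their poses are not given: they have to be found in the camera images.
- base: fixture base: dark steel box fixed to the table, 76 mm tall, 412 mm along its y; a blue deck strip, level with the top, on its +x side (away from the robot). Spans x -85 to +160 mm (deck from +85). Origin on the table under the middle of a row of four identical cover panels along y, 96 mm apart. Under each a well, 62 mm deep below the panel, 144 x 84 mm, with steel walls 12 to 22 mm thick
- panel1_top (a point): middle of the upper face of cover panel 1 (first from the +y end): aluminium plate 140 (its x) x 80 (its y) x 8 mm, flush with the base top while shut (upper face 76 mm above the table); a thin black patch 30 x 50 mm, centred 48 mm from the middle, marks each of its two x ends. z is its normal
- panel1 (a joint): tilt (rad) of panel 1 about a pivot through its middle along its y, 4 mm below its upper face. 0 = level, shut; positive = far (+x) end down, negative = near (-x) end down; stops at +-0.75. Three panels, different ones each time, are locked: a press of 10 to 20 N tilts them some 0.03 rad, springily, at most 0.09. All look alike
- panel2_top (a point): middle of the upper face of cover panel 2 (second from the +y end): aluminium plate 140 (its x) x 80 (its y) x 8 mm, flush with the base top while shut (upper face 76 mm above the table); a thin black patch 30 x 50 mm, centred 48 mm from the middle, marks each of its two x ends. z is its normal
- panel2 (a joint): tilt (rad) of panel 2 about a pivot through its middle along its y, 4 mm below its upper face. 0 = level, shut; positive = far (+x) end down, negative = near (-x) end down; stops at +-0.75. The loose panel tips either way under about 3 N on an end patch, not when pressed in its middle
- panel3_top (a point): middle of the upper face of cover panel 3 (third from the +y end): aluminium plate 140 (its x) x 80 (its y) x 8 mm, flush with the base top while shut (upper face 76 mm above the table); a thin black patch 30 x 50 mm, centred 48 mm from the middle, marks each of its two x ends. z is its normal
- panel3 (a joint): tilt (rad) of panel 3 about a pivot through its middle along its y, 4 mm below its upper face. 0 = level, shut; positive = far (+x) end down, negative = near (-x) end down; stops at +-0.75. The loose panel's pivot has friction and no spring: it stays at the tilt it is left at
- panel4_top (a point): middle of the upper face of cover panel 4 (last, at the -y end): aluminium plate 140 (its x) x 80 (its y) x 8 mm, flush with the base top while shut (upper face 76 mm above the table); a thin black patch 30 x 50 mm, centred 48 mm from the middle, marks each of its two x ends. z is its normal
- panel4 (a joint): tilt (rad) of panel 4 about a pivot through its middle along its y, 4 mm below its upper face. 0 = level, shut; positive = far (+x) end down, negative = near (-x) end down; stops at +-0.75. Over 60 N on a locked panel counts as forcing it
- filter_tall: blue pleated filter, 96 mm diameter, 140 mm tall, standing on the table to the left; origin under its centre
- filter_short: blue pleated filter, 80 mm diameter, 85 mm tall, standing on the table to the right; origin under its centre
- bottle: yellow bottle, 60 mm diameter, 160 mm tall, standing on the table to the right; origin under its centre
- seal_ring: black rubber ring, 54 mm outside, 12 mm tall, lying on the blue deck; origin under its centre
- end_cap: orange end cap, 52 mm diameter, 22 mm tall, on the blue deck; origin under its centre
- driver: screwdriver lying on the table to the left, handle towards its own -x; origin on its underside

How it is judged:
By the outcome, as a careful person would: the job done as asked, in the order asked, and still so for the second after the job is handed in, with the robot touching nothing.
It also fails if it takes over 48 s, if anything falls off the work surface, if the arm or the gripper's body presses on something with over 40 N, if the wrist force passes 120 N, or if a joint passes its speed limit or range.

### The arm

A 7-joint arm with a two-finger parallel gripper is mounted at the origin on the work surface. World frame = base frame: x ahead of the robot, y to its left, z up, the work surface at z = 0. Lengths are in m, angles in rad, forces in N, time in s.
With the tool pointing down it reaches from about 0.4 to 0.85 m from the base axis. Payload 10.4 kg.
Tool frame: the origin (TCP) lies on the centre line of the jaws, within the pads' length; the fingertips stand r.tip_extent ahead of it and the grasp point (between the pads) lies 3 mm ahead of it (r.tip_extent is the distance from the TCP to the fingertips, in m); z points along the fingers, y is the direction in which the jaws open and shut (so a half turn about z gives the same grasp; the last joint's range is limited). The gripper opens to 87 mm and grips with 3 to 60 N. Pads are 19 mm wide; open, the fingers measure 117 mm over their backs; the gripper's body (75 mm by 190 mm) begins 51 mm behind the grasp point.
Start: joints at [-1.291, 0.332, -0.065, 1.46, 0.022, 1.35, -0.088], TCP at [0.186, 0.597, 0.245] pointing down, gripper open.
Joint ranges: [-2.6, 2.6], [-0.5, 2.12], [-1.47, 1.34], [0.16, 2.42], [-1.27, 4.41], [0.06, 2.06], [-2.6, 2.6]. Speed limits (rad/s): [2.22, 2.22, 2.79, 2.79, 3.14, 3.14, 3.14].

### API

Orientations are given as a unit quaternion [x, y, z, w].
In Python, from bench import r gives the robot as it stands. The module is installed in compiled form; this text tells all that it offers.
- The arm moves only by the shell command python3 -m jog 'ROWS' [FORCE]. ROWS is JSON, a list of rows, each a list of 5 numbers: the shift along the tool's x, y, z in cm, then the turn about the tool's z in rad, then the closure, from 0 (fully open) to 1 (shut). A call has exactly 10 rows; each row shifts and turns the pose as measured when the row begins, along the tool's axes as they then stand; what a row does not reach is not made up. A row lasts 1/10 s, in which the tool goes at most 50 mm and 8.59 degrees, less where a joint would pass 70% of its speed; a pose out of reach is approached as far as the arm can. A call with a gripper value outside its range is refused whole. The fingers move at their own pace and stop on an object; FORCE is the grip in N (left out, the last holds). Time passes only in rows, so rows that do not move let the fingers close, or fill a call up. It gives the time, the measured TCP pose, the force and the opening at its end, in the units of the state.
- r.read_state(): the state, without advancing time (a new reading comes with each control period).
- r.camera(name): name is "scene" or "top" or "wrist"; returns a dict with "pixels" (480x640x3 uint8, red, green, blue), "fx", "fy", "cx", "cy" (pixels), "camera_from_world" (4x4, takes a point from world to camera coordinates). Camera axes: x right, y up, looking along -z (the intrinsics and any distortion apply to the point x, -y, -z); pixel columns grow to the right and rows downward; lengths in m; the calibration is good to about 2 mm. A picture is of the moment at which its call begins. There is no depth.
- r.close_job(): hands the job in, once; it reports no verdict.
The state is a dict: "time": time; "joint_positions": joint angles; "joint_vel": joint speeds; "joint_torque": joint torques, N m; "ee_pos": TCP position; "eef_rot": TCP orientation; "ft_force": force on the tool from outside, world axes, zero at the start; "torque": the same for the moment, N m; "width": finger opening in m.
Only numpy, scipy, OpenCV 4.12 (cv2) and the standard library are available. Lean on these libraries where they do the work, as an engineer would, in place of code of your own. Each camera call takes 0.05 s, during which the arm holds its last target. There are 200 camera calls.

## Working session

There is one attempt and no reset: what is moved stays moved. The work goes in short steps, Python scripts to look and compute and a shell command to move; the robot and the scene stay as the last step left them, time stands still between calls to the robot, and variables do not carry over. Pictures are saved under pics/ and viewed, about 8 in all and at most 12, crops included, and the job is handed in when it is done.

```bash
mkdir -p pics; python3 - <<'E'
from bench import r
import cv2,numpy as np
s=r.read_state();print(s,r.tip_extent)
for n in("top","scene"):
    c=r.camera(n);cv2.imwrite(f"pics/{n}0.png",c["pixels"][:,:,::-1]);print(n,c["fx"],c["cx"],c["cy"],np.round(c["camera_from_world"],3).tolist(),[k for k in c])
E
```

```text
{'time': 0.0, 'joint_positions': array([-1.29058843,  0.33285192, -0.06469229,  1.46092001,  0.02163368,
        1.34987677, -0.0885465 ]), 'joint_vel': array([-0.00169975, -0.00264297,  0.00032619, -0.00081768, -0.0003833 ,
       -0.00304634, -0.00244662]), 'joint_torque': array([ 4.95400436e-04, -6.23265696e+01,  2.46794207e-02, -3.89908898e+01,
       -6.14433596e-02,  3.96660715e-02,  1.74225838e-04]), 'ee_pos': array([0.18629282, 0.59623537, 0.24377654]), 'eef_rot': array([ 1.50838913e-01,  9.88558122e-01, -6.77682579e-04, -5.41910319e-05]), 'ft_force': array([0.3881848 , 0.39390176, 1.01784136]), 'torque': array([-0.01361654, -0.02924928, -0.04634547]), 'width': 0.08684867106947655} 0.022
top 464.49591815156674 320.32277747657815 234.34545958142374 [[0.002, -1.0, -0.017, 0.005], [0.994, -0.0, 0.113, -0.563], [-0.113, -0.017, 0.993, -1.258], [0.0, 0.0, 0.0, 1.0]] ['pixels', 'fx', 'fy', 'cx', 'cy', 'camera_from_world']
scene 566.4217468712644 328.9183885187042 238.55828633360548 [[0.392, 0.92, -0.003, -0.232], [-0.735, 0.315, 0.6, 0.365], [0.553, -0.234, 0.8, -1.594], [0.0, 0.0, 0.0, 1.0]] ['pixels', 'fx', 'fy', 'cx', 'cy', 'camera_from_world']
```

View pics/top0.png

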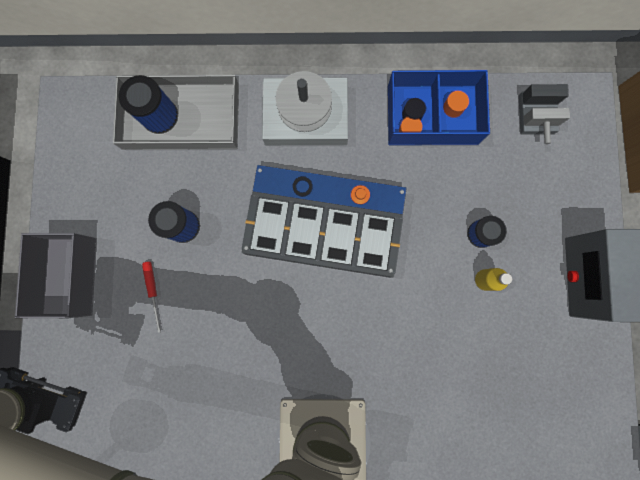

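View pics/scene0.png

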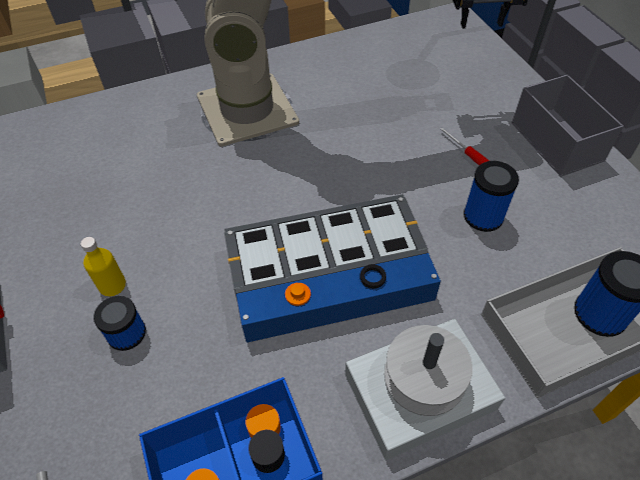

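The top view shows the fixture with panel 1 (+y) at px (268,224) through panel 4 at (376,242), with the near patches below and the far ones above. The scene view confirms this, mirrored: panel 4 is on the left at (258,255) and panel 1 on the right at (390,228).

```bash
cat > h.py <<'E'
from bench import r
import cv2,numpy as np
def ray(c,u,v):
    M=c["camera_from_world"];R=M[:3,:3];o=-R.T@M[:3,3]
    d=R.T@np.array([(u-c["cx"])/c["fx"],-(v-c["cy"])/c["fy"],-1]);return o,d/np.linalg.norm(d)
def plane(c,u,v,z):
    o,d=ray(c,u,v);return o+d*(z-o[2])/d[2]
def tri(a,b):
    (o,d),(p,e)=a,b;t=np.linalg.lstsq(np.c_[d,-e],p-o,rcond=None)[0]
    A,B=o+t[0]*d,p+t[1]*e;return (A+B)/2,np.linalg.norm(A-B)
def patches(c,lo,hi,roi):
    x0,y0,x1,y1=roi;g=c["pixels"][y0:y1,x0:x1].max(2)
    n,l,s,ce=cv2.connectedComponentsWithStats((g<45).astype(np.uint8))
    return [(ce[i]+[x0,y0],s[i]) for i in range(1,n) if lo<s[i,4]<hi]
E
python3 - <<'E'
from h import *
ct,cs=r.camera("top"),r.camera("scene")
pt=patches(ct,80,500,(235,190,410,285));ps=patches(cs,100,900,(220,190,430,300))
P=[]
for n,c,p in(("t",ct,pt),("s",cs,ps)):
    for q,s in p: print(n,q.round(1),s[2:],plane(c,*q,.076).round(4))
T=[(q,plane(ct,*q,.076)) for q,s in pt];S=[(q,plane(cs,*q,.076)) for q,s in ps]
for q,a in T:
    b=min(S,key=lambda k:np.linalg.norm(k[1]-a));print(q.round(),*[np.round(z,4) for z in tri(ray(ct,*q),ray(cs,*b[0]))])
E
```

```text
s [381.7 210.9] [ 23  13 203] [0.5393 0.1513 0.076 ]
s [340.4 219.1] [ 23  13 209] [0.5244 0.0566 0.076 ]
s [298.  227.4] [ 23  14 212] [ 0.5093 -0.0383  0.076 ]
s [254.7 236. ] [ 23  14 219] [ 0.4944 -0.1332  0.076 ]
s [395.1 244.2] [ 25  15 232] [0.634  0.1365 0.076 ]
s [351.8 253.2] [ 25  15 239] [0.619  0.0415 0.076 ]
s [307.8 262.4] [ 25  15 248] [ 0.6041 -0.0532  0.076 ]
s [262.4 271.9] [ 24  15 255] [ 0.5892 -0.1483  0.076 ]
s [372.6 276.1] [ 26  25 320] [0.6885 0.0567 0.076 ]
```

```bash
python3 - <<'E'
from h import *
ct,cs=r.camera("top"),r.camera("scene")
ps=[p for p in patches(cs,100,300,(220,190,430,300))]
M=ct["camera_from_world"]
for q,s in ps:
    w=plane(cs,*q,.076);k=M[:3,:3]@w+M[:3,3];u=ct["cx"]-ct["fx"]*k[0]/k[2];v=ct["cy"]+ct["fy"]*k[1]/k[2]
    x,y=int(round(u))-15,int(round(v))-11;g=ct["pixels"][y:y+23,x:x+31].max(2)
    n,l,st,ce=cv2.connectedComponentsWithStats((g<45).astype(np.uint8))
    i=1+np.argmin(np.linalg.norm(ce[1:]-[15,11],axis=1));qt=ce[i]+[x,y]
    print((u.round(1),v.round(1)),qt.round(1),st[i,2:],*[np.round(z,4) for z in tri(ray(cs,*q),ray(ct,*qt))],g.min())
print("filter base est",plane(ct,172,218,.14),plane(ct,185,228,0),"driver",plane(ct,148,265,.02))
# required turn/shift to near patch 1
s=r.read_state();from scipy.spatial.transform import Rotation as R
Q=R.from_quat(s["eef_rot"]).as_matrix();print(Q.round(3),(Q.T@(np.array([.541,.151,.14])-s["ee_pos"])).round(3))
E
```

```text
(np.float64(265.5), np.float64(241.4)) [265.3 242.4] [17 11 51] [0.537  0.1524 0.0728] 0.0005 37
(np.float64(300.8), np.float64(246.9)) [305.5 245.3] [10  6 16] [0.5297 0.0484 0.0852] 0.0105 36
(np.float64(336.3), np.float64(252.6)) [335.4 250.9] [18  9 28] [ 0.5129 -0.0378  0.0801] 0.0035 37
(np.float64(371.9), np.float64(258.2)) [372. 259.] [18 11 53] [ 0.4925 -0.1333  0.0736] 0.0009 36
(np.float64(271.5), np.float64(206.6)) [271.5 207.4] [17 11 54] [0.6322 0.1372 0.0733] 0.0007 37
(np.float64(306.6), np.float64(212.0)) [305.7 212.3] [17 10 45] [0.6182 0.0429 0.0743] 0.002 33
(np.float64(341.8), np.float64(217.4)) [341.6 218.1] [17 11 56] [ 0.6027 -0.053   0.074 ] 0.0002 37
(np.float64(377.1), np.float64(222.9)) [377.9 223.8] [18 11 58] [ 0.5873 -0.1491  0.0739] 0.0026 34
filter base est [0.59336987 0.38417003 0.14      ] [0.58532583 0.39350548 0.        ] driver [0.47837614 0.48780156 0.02      ]
[[-0.955  0.298 -0.   ]
 [ 0.298  0.955 -0.   ]
 [-0.    -0.    -1.   ]] [-0.471 -0.319  0.104]
```

```bash
python3 -m jog '[[-4,-2.7,0,0,1],[-4,-2.7,0,0,1],[-4,-2.7,0,0,1],[-4,-2.7,0,0,1],[-4,-2.7,0,0,1],[-4,-2.7,0,0,1],[-4,-2.7,0,0,1],[-4,-2.7,0,0,1],[-4,-2.7,0,0,1],[-4,-2.7,0,0,1]]' 10
cat > g.py <<'E'
import sys
from h import *
from scipy.spatial.transform import Rotation as R
s=r.read_state();Q=R.from_quat(s["eef_rot"]).as_matrix()
print(s["time"],s["ee_pos"].round(4),s["ft_force"].round(2),"tilt",Q[2].round(3),"yawx",np.degrees(np.arctan2(Q[1,0],Q[0,0])).round(2))
P=[(.540,.151),(.525,.0566),(.510,-.038),(.495,-.133)]
for x,y in P: print("cm",(100*Q.T@(np.array([x,y,.110])-s["ee_pos"])).round(2))
E
python3 g.py
```

```text
time: 1.3
ee_pos: [0.4927, 0.2129, 0.2428]
eef_rot: [0.144, 0.99, 0.002, -0.001]
ft_force: [-0.0, 0.8, 0.7]
width: 0.015
1.3 [0.4927 0.2129 0.2428] [-0.04  0.8   0.7 ] tilt [ 0.002  0.003 -1.   ] yawx 163.45
cm [-6.33 -4.62 13.25]
cm [ -7.58 -14.1   13.22]
cm [ -8.83 -23.59  13.19]
cm [-10.1  -33.13  13.16]
```

```bash
python3 -m jog '[[0,0,3,-0.134,1],[-2.5,-2.5,2.5,0,1],[-2.5,-2.5,2.5,0,1],[0,0,2,0,1],[0,0,2,0,1],[0,0,1,0,1],[0,0,0,0,1],[0,0,0,0,1],[0,0,0,0,1],[0,0,0,0,1]]' 
python3 g.py; python3 - <<'E'
from h import *
cv2.imwrite("pics/w1.png",r.camera("wrist")["pixels"][:,:,::-1])
E
```

```text
time: 2.3
ee_pos: [0.5422, 0.1463, 0.1122]
eef_rot: [0.08, 0.997, 0.003, 0.003]
ft_force: [-0.3, -0.6, 1.2]
width: 0.0007
2.3 [0.5422 0.1463 0.1122] [-0.26 -0.63  1.23] tilt [-0.006  0.006 -1.   ] yawx 170.78
cm [0.29 0.43 0.22]
cm [ 0.26 -9.13  0.17]
cm [  0.23 -18.7    0.12]
cm [  0.19 -28.32   0.06]
```

View pics/w1.png

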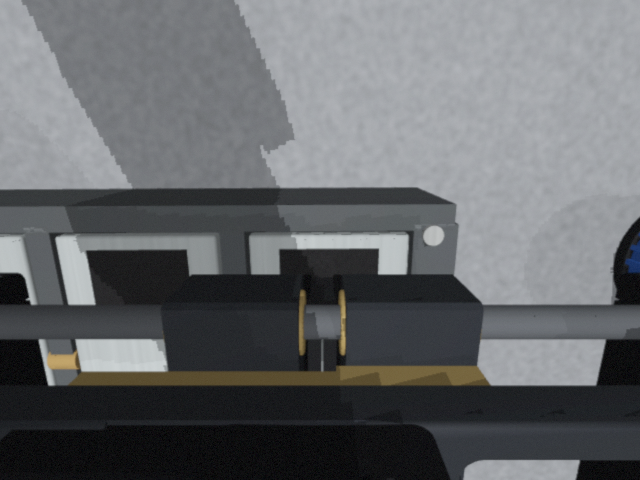

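```bash
python3 -m jog '[[0.3,0.4,0.9,0,1],[0,0,0.3,0,1],[0,0,0.2,0,1],[0,0,0.2,0,1],[0,0,0.2,0,1],[0,0,0.2,0,1],[0,0,0.2,0,1],[0,0,0.2,0,1],[0,0,0.2,0,1],[0,0,0.2,0,1]]' 
python3 g.py
```

```text
time: 3.35
ee_pos: [0.5413, 0.1519, 0.0842]
eef_rot: [0.08, 0.997, 0.004, 0.005]
ft_force: [0.8, -0.8, 4.0]
width: 0.0005
3.35 [0.5413 0.1519 0.0842] [ 0.83 -0.77  4.01] tilt [-0.009  0.008 -1.   ] yawx 170.8
cm [ 0.09 -0.09 -2.58]
cm [ 0.07 -9.64 -2.66]
cm [  0.03 -19.22  -2.73]
cm [ -0.   -28.84  -2.81]
```

Panel 1 gave 14 mm at 4 N, so it is the loose one. I'll push on to its stop, which I expect at TCP z ≈ 0.064.

```bash
python3 -m jog '[[0,0,0.2,0,1],[0,0,0.2,0,1],[0,0,0.2,0,1],[0,0,0.2,0,1],[0,0,0.2,0,1],[0,0,0.2,0,1],[0,0,0.2,0,1],[0,0,0.2,0,1],[0,0,0.2,0,1],[0,0,0.2,0,1]]' 
python3 -m jog '[[0,0,0.2,0,1],[0,0,0.2,0,1],[0,0,0.2,0,1],[0,0,0.2,0,1],[0,0,0.2,0,1],[0,0,0.2,0,1],[0,0,0.2,0,1],[0,0,0.2,0,1],[0,0,0.2,0,1],[0,0,0.2,0,1]]' 
python3 g.py
```

```text
time: 4.35
ee_pos: [0.5423, 0.1525, 0.066]
eef_rot: [0.08, 0.997, 0.004, 0.005]
ft_force: [-16.0, -4.9, 36.6]
width: 0.0005
time: 5.35
ee_pos: [0.5423, 0.1523, 0.0662]
eef_rot: [0.082, 0.997, 0.009, 0.003]
ft_force: [-11.2, -3.6, 29.1]
width: 0.0
5.35 [0.5423 0.1523 0.0662] [-11.16  -3.62  29.12] tilt [-0.005  0.018 -1.   ] yawx 170.59
cm [ 0.18 -0.09 -4.38]
cm [ 0.12 -9.65 -4.55]
cm [  0.05 -19.22  -4.71]
cm [-2.000e-02 -2.884e+01 -4.880e+00]
```

The stop is reached: the tip is at 44 mm, against 44.3 mm predicted for 0.75 rad, and the force rose to about 30 N. Now I'll withdraw straight up, then draw back.

```bash
python3 -m jog '[[0,0,-0.3,0,1],[0,0,-1,0,1],[0,0,-2,0,1],[0,0,-3,0,1],[0,0,-3,0,1],[0,0,-3,0,1],[2,0,-2,0,1],[4,0,0,0,1],[4,0,0,0,1],[4,0,0,0,1]]' 
python3 -m jog '[[0,4,-1,0,1],[0,4,0,0,1],[0,4,0,0,1],[0,4,0,0,1],[0,4,0,0,1],[0,2,0,0,1],[0,0,0,0,1],[0,0,0,0,1],[0,0,0,0,1],[0,0,0,0,1]]' 
python3 g.py; python3 - <<'E'
from h import *
a=r.camera("scene")["pixels"][:,:,::-1]
b=r.camera("top")["pixels"][:,:,::-1]
cv2.imwrite("pics/s2.png",cv2.resize(a[170:330,210:450],None,fx=3,fy=3))
cv2.imwrite("pics/t2.png",b)
E
```

```text
time: 6.35
ee_pos: [0.4007, 0.1707, 0.2146]
eef_rot: [0.085, 0.996, 0.006, 0.002]
ft_force: [-0.0, 1.0, 0.5]
width: 0.0001
time: 7.35
ee_pos: [0.4291, 0.3908, 0.2254]
eef_rot: [0.085, 0.996, 0.005, -0.001]
ft_force: [-0.2, -0.1, -0.2]
width: 0.0003
7.35 [0.4291 0.3908 0.2254] [-0.16 -0.12 -0.16] tilt [ 0.003  0.009 -1.   ] yawx 170.27
cm [-15.02 -21.86  11.3 ]
cm [-15.14 -31.42  11.22]
cm [-15.26 -40.99  11.13]
cm [-15.39 -50.61  11.04]
```

View pics/s2.png

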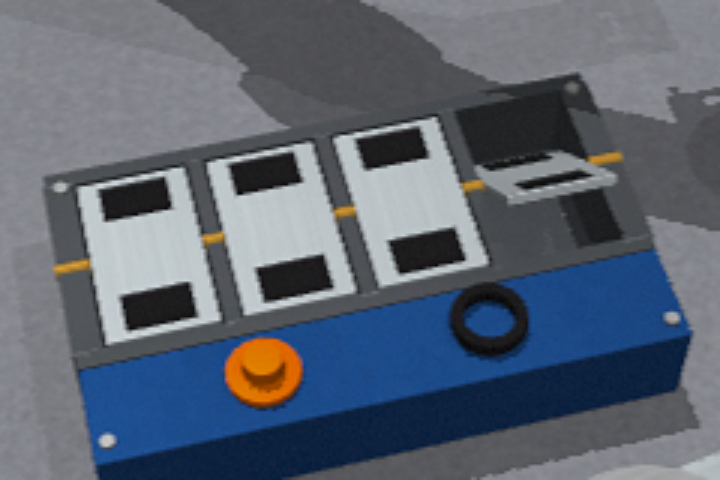

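View pics/t2.png

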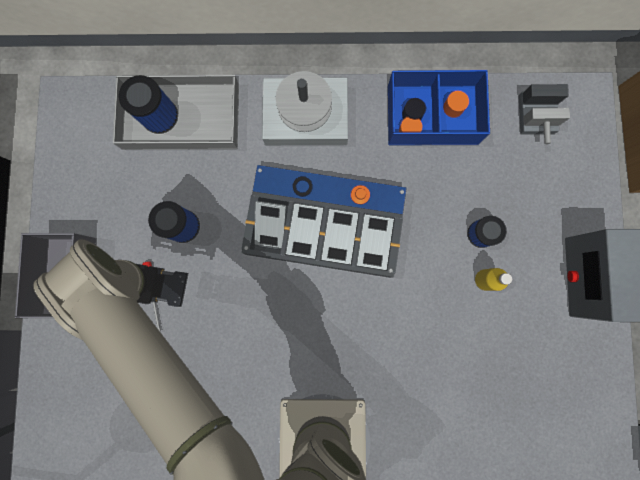

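The scene crop shows panel 1 steeply open with its near end down in the well, and its raised far edge runs from crop (510,201) to (615,180). The other panels are shut and everything else is in place. I'll check the tilt from that edge.

```bash
python3 - <<'E'
from h import *
c=r.camera("scene")
ex=np.array([.0947,-.0148,0]);ex/=np.linalg.norm(ex);ey=np.array([-ex[1],ex[0],0]);C=np.array([.5866,.1439,.072])
for e,(u,v) in((-.04,(210+510/3,170+201/3)),(.04,(210+615/3,170+180/3))):
    # intersect pixel ray with plane of the panel's side face (y=e); lower far edge at (70,-4), upper (70,+4)
    o,d=ray(c,u,v);t=((C+e*ey-o)@ey)/(d@ey);p=o+t*d-C;print("x,z mm",1e3*p@ex,1e3*p[2],"angle",np.arctan2(p[2],p@ex),"radius",np.hypot(p[2],p@ex))
print("expect lower edge angle .75-.057=.693, upper .807, radius .0701")
a=r.read_state();print(a["ft_force"],a["joint_vel"].round(3))
E
```

```text
x,z mm 56.23041328820929 53.398098437707226 angle 0.7595683414811787 radius 0.07754493081643632
x,z mm 48.7699108737585 42.012844416888086 angle 0.7111039904298434 radius 0.06437067113703251
expect lower edge angle .75-.057=.693, upper .807, radius .0701
[ 0.39635058  0.56202845 -0.0083786 ] [-0.001  0.003 -0.004 -0.005 -0.001  0.     0.   ]
```

```bash
python3 -c "
from bench import r
print(r.close_job())"
```

```text
the job is handed in; nothing more can be done
None
```

Panel 1, at the +y end, was the loose one, and it now stands open against its stop with its near (−x) end down in the well. It was the first panel I pressed: its near end sank 14 mm under about 4 N, so I never touched the other three.

- **At the stop:** I pushed until the motion stopped, with the fingertips at 44 mm height (44.3 mm predicted for 0.75 rad). The wrist force along z was about 29–37 N in the readings.
- **After drawing back:** Seen from the scene camera, the raised edge of the panel gives a tilt of about 0.71–0.76 rad. That is a rough measurement: the two corners put the edge 78 and 64 mm from the pivot, where it should be 70 mm.
- **Rest of the scene:** The other three panels are shut. The filters, bottle, seal ring and end cap are where they were. The hand partly hid the screwdriver in the last picture, but the part that shows has not moved.
- **Hand:** It is clear and touching nothing, with near-zero wrist force. I handed the job in at about 7.5 s on the robot clock.

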